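# True up the press platen

### The arm

A 6-joint arm with a two-finger parallel gripper is mounted at the origin on the work surface. World frame = base frame: x ahead of the robot, y to its left, z up, the work surface at z = 0. Lengths are in m, angles in rad, forces in N, time in s.
With the tool pointing down it reaches from about 0.375 to 0.9 m from the base axis. Payload 3.1 kg.
Tool frame: the origin (TCP) lies between the finger pads; the fingertips stand manip.nose_length ahead of it and the grasp point (between the pads) lies 5 mm behind it (manip.nose_length is the distance from the TCP to the fingertips, in m); z points along the fingers, y is the line along which they close (so a half turn about z gives the same grasp; the last joint's range is limited). The gripper opens to 85 mm and grips with 20 to 120 N. Pads are 22 mm wide; open, the fingers measure 114 mm over their backs; the gripper's body (76 mm by 85 mm) begins 54 mm behind the grasp point. The pads swing forward as they close: fully open they stand 13 mm farther back than shut.
Start: joints at [-1.417, 0.527, 1.433, -0, 1.181, -0.178], TCP at [0.204, -0.591, 0.245] pointing down, gripper open.
Joint ranges: [-3.08, 3.08], [-0.75, 2.2], [0.22, 2.44], [-1.43, 4.57], [0, 2.65], [-2.85, 2.85]. Speed limits (rad/s): [2.79, 2.79, 3.14, 3.14, 3.14, 3.14].

### API

Orientations are given as a unit quaternion [x, y, z, w].
In Python, from station import monitor, eyes, job, manip gives the robot as it stands.
- The arm moves only by the shell command python3 -m pendant 'ROWS' [FORCE]. ROWS is JSON, a list that holds one entry, the list of rows, each a list of 7 numbers: the shift along the tool's x, y, z as a fraction of full scale, then the turn, a rotation vector about the tool's x, y, z as a fraction of full scale, then the opening, from 0 (shut) to 1 (fully open). A call has 1 to 20 rows; each row shifts and turns the commanded pose from where the row before left it, along the tool's axes as they then stand; what a row does not reach is not made up. Full scale, the value 1, is 800 mm for a shift and 0.12 rad for a turn. A row lasts 1/10 s, in which the tool goes at most 50 mm and 8.59 degrees, less where a joint would pass 70% of its speed; a pose out of reach is approached as far as the arm can. A call with a number of a shift or a turn outside -1 to 1 is refused whole. A call with a gripper value outside its range is refused whole. The fingers move at their own pace and stop on an object; FORCE is the grip in N (left out, the last holds). Time passes only in rows, so rows that do not move let the fingers close. It gives the time, the measured TCP pose, the force, the opening and the grip force at its end, in the units of the state.
- monitor.sense(): the state, without advancing time (a new reading comes with each control period).
- eyes.snapshot(name): name is "side" or "top"; returns a dict with "pixels" (480x640x3 uint8, red, green, blue), "depth" (480x640 float32, m along the optical axis (not along the pixel's ray), 0 where there is no reading), "intrinsics" (3x3 intrinsics, pixels), "eye" and "attitude" of the camera in the world. Camera axes: x right, y down, z forward; pixel columns grow to the right and rows downward; lengths in m; the calibration is good to about 2 mm. A picture is of the moment at which its call begins.
- job.sign_off(): hands the job in; it is judged then, once.
The state is a dict: "t": time; "q": joint angles; "qd": joint speeds; "tau": joint torques, N m; "tcp_pos": TCP position; "tool_rot": TCP orientation; "force": force on the tool from outside, world axes, zero at the start; "ft_torque": the same for the moment, N m; "finger_gap": opening from 0.0 (shut) to 1.0 (fully open); "gripper_force": force on a finger pad.
Only numpy, scipy, OpenCV 4.12 (cv2) and the standard library are available. Lean on these libraries where they do the work, as an engineer would, in place of code of your own. Each camera call takes 0.05 s, during which the arm holds its last target. There are 200 camera calls.

### The job

The round lower platen of the small heat press has been knocked out of level on its stiff ball mount. Take the spring probe from its stand, feel with its tip at several points around the platen's face for the high side, and press that side down with the probe until the face is level, to within about 1.5 mm from one edge to the opposite one, without bottoming out the probe's spring or touching the platen with the gripper. Then set the probe back upright in its stand, fully home, and leave everything else where it is.

Things in the scene. Friction and masses are not known exactly. Their poses are not given: they have to be found in the camera images.
- press: small yellow swing-away heat press, fixed to the table. Origin on the table under the platen's centre, z up. Base 220 (x) by 370 (y) mm, 32 mm high, from y = -100 to +270 mm. The column (72 mm across, 300 mm high) stands at x = 0, y = +205 mm; the heated head is swung away beyond it, clear of the platen. The platen is a grey-faced disc 150 mm across, tipped by 2 to 5 degrees at the start.
- platen_mid (a point): fixed point at the usual centre of the platen's face, 105 mm above the press's origin; it does not tip with the platen, and the true face may lie up to 4 mm above or below it. The platen tips about a ball 21 mm under its face, up to 5 degrees to any side. Friction holds it: 7 N anywhere does not move it; pressed 60 mm out, that side sinks at 9 to 13 N, only as far as it is followed, without springing back.
- column (a point): foot of the press's column, on the table. The platen's ball turns about two crossed level axes, each with its own friction and in unknown directions, so one press on the high side can leave a smaller tilt towards another side.
- probe_grip (a point): centre of the probe's upright round red handle, where to grip it: 25 mm across, 62 mm long (31 mm each way). Its local z points to the handle's top. Below the handle: a flange 32 mm across, its underside 37 mm below this point, and a stem 14 mm across reaching 73 mm below this point. The probe weighs 140 to 220 g.
- probe_tip (a point): lowest point of the white ball (10 mm across) on the probe's sprung plunger, 92 mm below the handle's centre when not pressed. The plunger gives 1 mm for each 2.5 N from zero, and bottoms out after 8 mm, at 20 N.
- stand_mouth (a point): centre of the mouth of the probe's stand, 75 mm above the table: an upright tube 36 mm across with a 20 mm bore, open on top, on a dark foot 80 mm across; fixed. Fully home, the probe's stem hangs in the bore and its flange lies on the rim, so that the handle's centre is 37 mm above this point.
Not all that is in view belongs to the job. What is shaped like the part that bears stand_mouth but brown, pink or purple is not meant.

How it is judged:
On the way, in this order (a step that is already met when the one before it is completed fails the run):
1. the probe is lifted out of its stand (z of probe_grip in the frame of stand_mouth above 0.1 m), for 0.1 s.
2. the probe's tip feels the tilted platen (contact force between probe and platen above 1 N and angle between platen's own z axis and vertical above 0.02 rad), for 0.05 s.
3. the platen is level within 0.012 rad (0.7 degrees) (angle between platen's own z axis and vertical below 0.012 rad), for 0.2 s.
At the end, for the whole second after the job is handed in: The platen's face is level within 0.012 rad (0.7 degrees) and still. The probe stands released in its stand, upright within 6 degrees, its flange down on the rim (handle's centre within 6 mm of the stand's axis and at most 40 mm above the mouth). Bystanders are within 15 mm of their starts (angle between platen's own z axis and vertical below 0.012 rad and angular speed of platen below 0.02 rad/s and horizontal distance between probe_grip and stand_mouth below 0.006 m and z of probe_grip in the frame of stand_mouth below 0.04 m and angle between probe_grip's own z axis and vertical below 0.1 rad and linear speed of probe below 0.02 m/s); the robot touches nothing.
It fails at once if the platen is pressed so hard that the probe's spring bottoms out (over 20 N) (contact force between anything else and platen above 20 N).
It fails at once if the gripper or the arm itself touches the platen (contact force between any of the fingers, the arm and platen above 0.5 N).
It fails at once if a bystander is moved by more than 15 mm (distance of any of tape, driver, brush, coaster, mug, cards, jar from where it was at the start of the episode above 0.015 m).
It also fails if it takes over 72 s, if anything falls off the work surface, if the arm or the gripper's body presses on something with over 40 N, if the wrist force passes 120 N, or if a joint passes its speed limit or range.

## Working session

There is one attempt and no reset: what is moved stays moved. The work goes in short steps, Python scripts to look and compute and a shell command to move; the robot and the scene stay as the last step left them, time stands still between calls to the robot, and variables do not carry over. Pictures are saved under pics/ and viewed, at most 10 in all, crops included, and the job is handed in when it is done.

```bash
mkdir -p pics; ls
python3 - <<'E'
from station import monitor,eyes,job,manip
import cv2,numpy as np
print(manip.nose_length, monitor.sense())
for n in("side","top"):
    s=eyes.snapshot(n); cv2.imwrite(f"pics/{n}0.png",s["pixels"][:,:,::-1]); np.savez(f"{n}0.npz",**s)
    print(n,s["intrinsics"],s["eye"],s["attitude"])
E
```

```text
pics
0.014 {'t': 0.0, 'q': array([-1.41649488e+00,  5.28468859e-01,  1.43390676e+00,  2.18940729e-05,
        1.18138227e+00, -1.78509706e-01]), 'qd': array([-0.00116038, -0.0011961 ,  0.00106245,  0.00051447, -0.00122093,
       -0.00222362]), 'tau': array([-4.65613684e-04, -4.42351842e+01, -1.78028280e+01, -2.87577777e-04,
        8.45984003e-03,  1.83851419e-06]), 'tcp_pos': array([ 0.20410925, -0.59000978,  0.24433051]), 'tool_rot': array([ 9.86186624e-01,  1.65634447e-01,  2.32260430e-05, -1.08241698e-03]), 'force': array([-0.24713046,  0.21091128, -0.22968171]), 'ft_torque': array([0.00188173, 0.02342271, 0.0063067 ]), 'gripper_force': 0.0, 'finger_gap': 1.0000340622132255}
side [[524.56789832   0.         319.18978194]
 [  0.         524.56789832 233.79736687]
 [  0.           0.           1.        ]] [0.44961074 0.53451659 0.75280613] [-0.09970314  0.92512741 -0.36339232  0.04630971]
top [[604.58077893   0.         330.22210903]
 [  0.         604.58077893 239.74878197]
 [  0.           0.           1.        ]] [ 0.48365092 -0.05080893  1.37975464] [ 0.71304345 -0.69961444  0.03543062 -0.02921208]
```

View pics/side0.png

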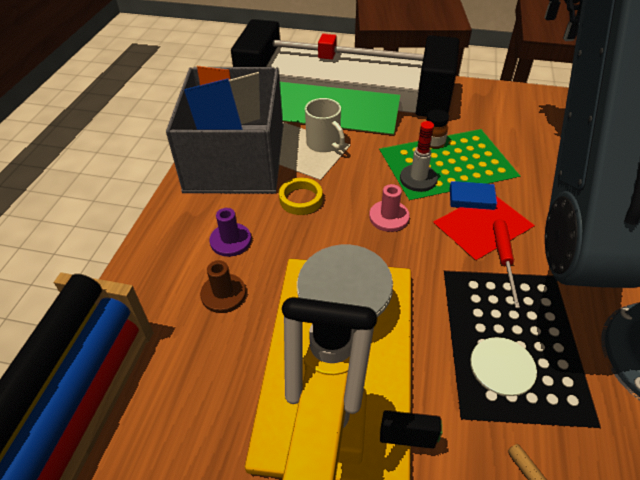

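View pics/top0.png

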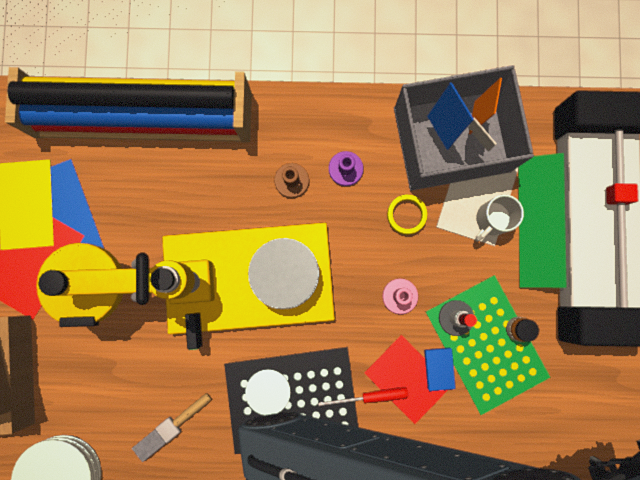

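The side view shows the red-handled probe in its grey stand at (424,150); the top view shows it at (470,320). Stand-like candidates in the top view are brown (292,180), purple (346,167) and pink (400,295), which are all excluded, and grey with the red handle (460,318), which I choose. The platen is at (283,273) and the jar beside the stand at (522,330).

```bash
cat > h.py <<'E'
import numpy as np,cv2
from scipy.spatial.transform import Rotation as R
def cloud(s):
    d=s["depth"];K=s["intrinsics"];v,u=np.mgrid[:480,:640]
    p=np.stack([(u-K[0,2])/K[0,0]*d,(v-K[1,2])/K[1,1]*d,d],-1)
    w=p@R.from_quat(s["attitude"]).as_matrix().T+s["eye"]; w[d==0]=np.nan; return w
def circ(p):
    A=np.c_[2*p[:,:2],np.ones(len(p))];c=np.linalg.lstsq(A,(p[:,:2]**2).sum(1),rcond=None)[0]
    return c[:2],np.sqrt(c[2]+c[:2]@c[:2])
def red(px): 
    r,g,b=[px[...,i].astype(int) for i in range(3)]; return (r>90)&(g<70)&(b<70)
def plane(P):
    for _ in range(4):
        m=P.mean(0);A=np.c_[P[:,:2]-m[:2],np.ones(len(P))];c=np.linalg.lstsq(A,P[:,2],rcond=None)[0]
        r=P[:,2]-A@c;P=P[abs(r)<2.5*r.std()+1e-6]
    return m,c,r.std(),len(P)
E
python3 - <<'E'
from h import *
for n,box in(("side",(405,105,445,195)),("top",(435,295,485,340))):
    s=dict(np.load(n+"0.npz"));w=cloud(s);x0,y0,x1,y1=box
    p=w[y0:y1,x0:x1];m=red(s["pixels"][y0:y1,x0:x1]);q=p[m];print(n,"red n",len(q),np.nanpercentile(q,[5,50,95],axis=0).round(4))
    t=q[q[:,2]>np.nanmax(q[:,2])-.006];print(" top",np.nanmedian(t,0),len(t), (np.nanmin(t,0)+np.nanmax(t,0))/2)
    f=p[(p[...,2]>.06)&(p[...,2]<.078)&~m];print(" tube",np.nanmedian(f,0),f.min(0),f.max(0))
    f=p[(p[...,2]>.006)&(p[...,2]<.03)&~m];print(" foot",f.min(0),f.max(0),circ(f))
s=dict(np.load("top0.npz"));w=cloud(s);p=w[225:320,235:330];P=p[(p[...,2]>.09)&(p[...,2]<.12)]
px=(P.min(0)+P.max(0))/2;print("platen",px,P.min(0),P.max(0),plane(P))
s2=dict(np.load("side0.npz"));w2=cloud(s2);p=w2[240:330,290:400];P=p[(p[...,2]>.09)&(p[...,2]<.12)];print("side",plane(P),P.min(0),P.max(0))
for nm,(u,v) in dict(column=(165,279),jar=(522,330),base1=(164,237),base2=(328,224),base3=(334,320),mug=(500,215)).items(): print(nm,w[v,u].round(3))
a=s["pixels"][270:370,400:560,::-1];b=s2["pixels"][100:220,360:520,::-1]
cv2.imwrite("pics/crop1.png",np.vstack([cv2.resize(a,None,fx=3,fy=2.9,interpolation=2)[:290],cv2.resize(b,(480,290),interpolation=2)]))
E
```

```text
side red n 178 [[ 0.4152 -0.5731  0.0012]
 [ 0.4414 -0.3451  0.1403]
 [ 0.4518 -0.3352  0.145 ]]
 top [ 0.43830313 -0.34605142  0.1433733 ] 92 [ 0.43816863 -0.34784132  0.14288037]
 tube [ 0.42472932 -0.46778341  0.0742937 ] [ 0.39988376 -0.51561718  0.06009915] [ 0.4556319  -0.32891081  0.07791682]
 foot [ 0.39146836 -0.58452083  0.00601327] [ 0.49463094 -0.29133908  0.02999395] (array([ 0.50992773, -0.44163742]), np.float64(0.1317278882308468))
top red n 127 [[ 0.4287 -0.3568  0.113 ]
 [ 0.4393 -0.3462  0.1421]
 [ 0.449  -0.3377  0.1462]]
 top [ 0.44074373 -0.3476338   0.14457001] 37 [ 0.43981845 -0.34734797  0.14685077]
 tube [ 0.44411979 -0.33637923  0.07315086] [ 0.42302621 -0.36204166  0.06088596] [ 0.45723643 -0.33135746  0.07793852]
 foot [ 0.3905541  -0.41259373  0.00602534] [ 0.48997059 -0.3015862   0.02989031] (array([ 0.43832961, -0.35693155]), np.float64(0.035928611072059975))
platen [0.52911204 0.03677236 0.10442144] [ 0.45507803 -0.03673008  0.09076865] [0.60314604 0.11027479 0.11807424] (array([0.52894574, 0.0363731 , 0.10706264]), array([-0.03622699, -0.05182266,  0.10706264]), np.float64(0.002473746061886435), 3819)
side (array([0.52791856, 0.03021849, 0.10859949]), array([-0.03518333, -0.05169125,  0.10859949]), np.float64(0.0011037910095536875), 4674) [ 0.45395836 -0.03518519  0.09320896] [0.60326424 0.08528061 0.11545778]
column [0.507 0.234 0.296]
jar [ 0.417 -0.476  0.074]
base1 [0.606 0.31  0.033]
base2 [ 0.646 -0.056  0.001]
base3 [ 0.428 -0.074  0.003]
mug [ 0.674 -0.45   0.008]
```

View pics/crop1.png

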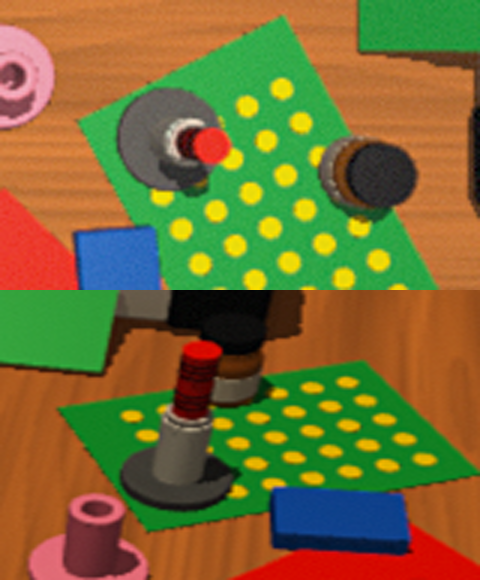

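The crop confirms it: the red handle stands in the grey tube on the dark foot, and the jar is about 13 cm away. Handle axis ≈ (0.440,-0.347), top 0.143. The platen is centred at about (0.529,0.036) and looks high towards (-x,-y), about 3.6°.

```bash
cat >> h.py <<'E'
def go(x,y,z):
    from station import monitor
    s=monitor.sense();r=R.from_quat(s["tool_rot"])
    print("pos",s["tcp_pos"].round(4),"F",s["force"].round(2),"gap",round(s["finger_gap"],3),"t",round(s["t"],2))
    d=np.array([x,y,z])-s["tcp_pos"];print("units",(r.inv().apply(d)/.8).round(4),"rows>=",np.linalg.norm(d)/.05, "tilt",(r.as_matrix()[:,2]).round(4))
E
python3 -c "
from h import *;go(.440,-.347,.245)"
```

```text
pos [ 0.2041 -0.5901  0.2444] F [-0.81  0.36 -0.33] gap 0.999 t 0.1
units [ 3.780e-01 -1.908e-01 -2.000e-04] rows>= 6.77440997608088 tilt [-3.0e-04  1.9e-03 -1.0e+00]
```

```bash
python3 -m pendant '[[[0.042,-0.0212,0,0,0,0,1],[0.042,-0.0212,0,0,0,0,1],[0.042,-0.0212,0,0,0,0,1],[0.042,-0.0212,0,0,0,0,1],[0.042,-0.0212,0,0,0,0,1],[0.042,-0.0212,0,0,0,0,1],[0.042,-0.0212,0,0,0,0,1],[0.042,-0.0212,0,0,0,0,1],[0.042,-0.0212,0,0,0,0,1],[0,0,0,0,0,0,1],[0,0,0,0,0,0,1]]]' 40
python3 - <<'E'
from h import *
from station import eyes
go(.440,-.347,.107)
s=eyes.snapshot("side");cv2.imwrite("pics/s1.png",cv2.resize(s["pixels"][40:220,330:530,::-1],None,fx=3,fy=3))
E
```

```text
t: 1.2
tcp_pos: [0.4404, -0.3468, 0.245]
tool_rot: [0.986, 0.167, -0.0, -0.0]
force: [-0.0, -0.2, -0.0]
finger_gap: 0.999
gripper_force: 0.0
pos [ 0.4404 -0.3468  0.245 ] F [-0.05 -0.18 -0.02] gap 0.999 t 1.2
units [-4.000e-04  1.000e-04  1.725e-01] rows>= 2.759570591901014 tilt [-8.e-04  2.e-04 -1.e+00]
```

View pics/s1.png

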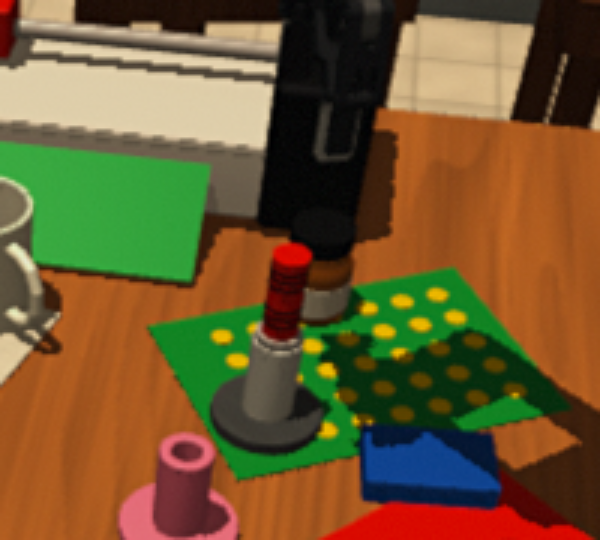

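The picture shows the probe upright in the stand (handle top at crop pixel (292,255)), with the gripper above it seen edge-on at (330,130). Descending and gripping.

```bash
python3 -m pendant '[[[0,0,0.03,0,0,0,1],[0,0,0.03,0,0,0,1],[0,0,0.03,0,0,0,1],[0,0,0.03,0,0,0,1],[0,0,0.03,0,0,0,1],[0,0,0.022,0,0,0,1],[0,0,0,0,0,0,1],[0,0,0,0,0,0,0],[0,0,0,0,0,0,0],[0,0,0,0,0,0,0],[0,0,0,0,0,0,0],[0,0,0,0,0,0,0],[0,0,0,0,0,0,0],[0,0,0,0,0,0,0],[0,0,0,0,0,0,0],[0,0,0,0,0,0,0]]]' 40
```

```text
t: 2.85
tcp_pos: [0.4404, -0.3479, 0.1087]
tool_rot: [0.986, 0.166, 0.0, 0.001]
force: [-1.2, 0.9, 5.6]
finger_gap: 0.285
gripper_force: 39.0
```

```bash
python3 -m pendant '[[[0,0,0,0,0,0,0],[0,0,-0.01,0,0,0,0],[0,0,-0.02,0,0,0,0],[0,0,-0.03,0,0,0,0],[0,0,-0.03,0,0,0,0],[0,0,-0.03,0,0,0,0],[0,0,-0.03,0,0,0,0],[0,0,-0.03,0,0,0,0],[0,0,0,0,0,0,0],[0,0,0,0,0,0,0],[0,0,0,0,0,0,0]]]' 60
python3 - <<'E'
from h import *
from station import eyes
go(.495,-.012,.21)
s=eyes.snapshot("side");cv2.imwrite("pics/s2.png",cv2.resize(s["pixels"][0:220,330:530,::-1],None,fx=2.5,fy=2.5))
E
```

```text
t: 3.95
tcp_pos: [0.4393, -0.3467, 0.2501]
tool_rot: [0.986, 0.166, -0.001, -0.002]
force: [-0.1, 0.1, -2.0]
finger_gap: 0.28
gripper_force: 59.0
pos [ 0.4393 -0.3467  0.2501] F [-0.09  0.15 -1.96] gap 0.28 t 3.95
units [ 0.2025 -0.3725  0.051 ] rows>= 6.832310143436367 tilt [-0.0023  0.0027 -1.    ]
```

View pics/s2.png

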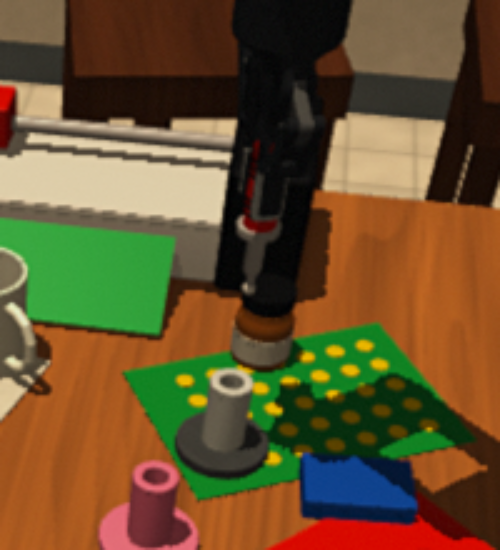

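The probe hangs upright in the gripper (tip at crop (247,290)), and the empty mouth is at (232,380). Moving above the presumed high side of the platen.

```bash
python3 -m pendant '[[[0.023,-0.0417,0,0,0,0,0],[0.023,-0.0417,0,0,0,0,0],[0.023,-0.0417,0,0,0,0,0],[0.023,-0.0417,0,0,0,0,0],[0.023,-0.0417,0,0,0,0,0],[0.023,-0.0417,0,0,0,0,0],[0.023,-0.0417,0,0,0,0,0],[0.023,-0.0417,0,0,0,0,0],[0.023,-0.0417,0,0,0,0,0],[0,0,0.02,0,0,0,0],[0,0,0.02,0,0,0,0],[0,0,0,0,0,0,0],[0,0,0,0,0,0,0]]]'
python3 - <<'E'
from h import *
from station import eyes
go(.4975,-.009,.203)
s=eyes.snapshot("side");w=cloud(s);np.savez("side3.npz",**s)
t=eyes.snapshot("top");wt=cloud(t);np.savez("top3.npz",**t)
def ray(s,u,v,z):
    K=s["intrinsics"];d=R.from_quat(s["attitude"]).apply([(u-K[0,2])/K[0,0],(v-K[1,2])/K[1,1],1]);return s["eye"]+d*(z-s["eye"][2])/d[2]
print("mouth side",ray(s,422.8,152,.075))
p=w[140:165,410:436];m=(p[...,2]>.068)&(p[...,2]<.08);print("side rim",p[m].min(0),p[m].max(0),circ(p[m]))
a=cv2.resize(t["pixels"][295:345,430:490,::-1],None,fx=6,fy=6,interpolation=2)
b=cv2.resize(s["pixels"][135:195,395:450,::-1],None,fx=6,fy=6,interpolation=2)
c=np.zeros((360,700,3),np.uint8);c[:300,:360]=a;c[:360,365:695]=b;cv2.imwrite("pics/mouth.png",c)
E
```

```text
t: 5.3
tcp_pos: [0.4981, -0.0097, 0.2189]
tool_rot: [0.986, 0.166, -0.001, -0.0]
force: [-0.1, 0.1, -1.6]
finger_gap: 0.276
gripper_force: 59.3
pos [ 0.4981 -0.0097  0.2189] F [-0.05  0.07 -1.59] gap 0.276 t 5.3
units [-0.0004 -0.0011  0.0199] rows>= 0.3190991897625138 tilt [-2.3e-03  6.0e-04 -1.0e+00]
mouth side [ 0.43765478 -0.34831422  0.075     ]
side rim [ 0.42070951 -0.36511898  0.06809593] [ 0.45564353 -0.32876246  0.07878195] (array([ 0.43810751, -0.34575588]), np.float64(0.014540861891111532))
```

View pics/mouth.png

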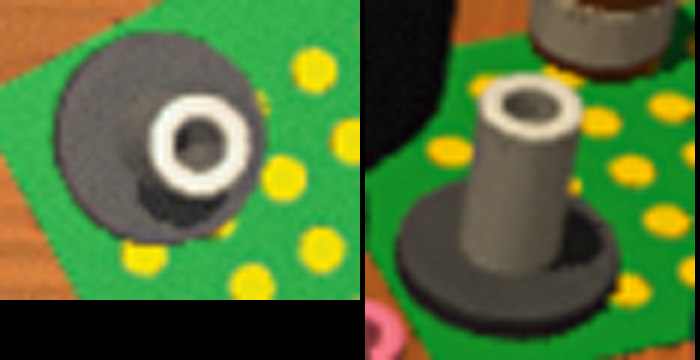

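Rim centre: top view at crop (199,145), which is full-frame (462.8,318.7); side view at crop (531,106), which is (422.2,152.2). Next I feel for the face.

```bash
python3 - <<'E'
from h import *
for n,u,v in(("side",422.2,152.2),("top",462.75,318.7)):
    s=dict(np.load(n+"3.npz"));K=s["intrinsics"];d=R.from_quat(s["attitude"]).apply([(u-K[0,2])/K[0,0],(v-K[1,2])/K[1,1],1]);print(n,s["eye"]+d*(.075-s["eye"][2])/d[2])
E
python3 -m pendant '[[[0,0,0.01,0,0,0,0],[0,0,0.008,0,0,0,0],[0,0,0,0,0,0,0],[0,0,0,0,0,0,0]]]'
python3 -m pendant '[[[0,0,0.002,0,0,0,0],[0,0,0,0,0,0,0],[0,0,0,0,0,0,0]]]'
python3 -m pendant '[[[0,0,0.001,0,0,0,0],[0,0,0,0,0,0,0],[0,0,0,0,0,0,0]]]'
```

```text
side [ 0.43880174 -0.34740648  0.075     ]
top [ 0.43882541 -0.34872406  0.075     ]
t: 5.8
tcp_pos: [0.4984, -0.0098, 0.2051]
tool_rot: [0.986, 0.166, -0.0, -0.0]
force: [0.1, 0.5, -2.5]
finger_gap: 0.282
gripper_force: 59.3
t: 6.1
tcp_pos: [0.4986, -0.0097, 0.2038]
tool_rot: [0.986, 0.166, 0.0, 0.0]
force: [-0.7, -0.6, -1.8]
finger_gap: 0.28
gripper_force: 59.3
t: 6.4
tcp_pos: [0.4986, -0.0097, 0.2029]
tool_rot: [0.986, 0.166, 0.0, 0.0]
force: [0.5, 0.3, -3.2]
finger_gap: 0.278
gripper_force: 59.3
```

```bash
python3 -m pendant '[[[0,0,0.0015,0,0,0,0],[0,0,0,0,0,0,0],[0,0,0,0,0,0,0]]]'|grep -E 'pos|force: \['
python3 -m pendant '[[[0,0,0.0015,0,0,0,0],[0,0,0,0,0,0,0],[0,0,0,0,0,0,0]]]'|grep -E 'pos|force: \['
python3 -m pendant '[[[0,0,0.001,0,0,0,0],[0,0,0,0,0,0,0],[0,0,0,0,0,0,0]]]'|grep -E 'pos|force: \['
```

```text
tcp_pos: [0.4985, -0.0098, 0.2016]
force: [-0.2, -0.3, -2.0]
tcp_pos: [0.4985, -0.0097, 0.2004]
force: [1.0, -0.4, -1.5]
tcp_pos: [0.4987, -0.0098, 0.1998]
force: [0.6, -0.5, -1.0]
```

```bash
python3 -m pendant '[[[0,0,0.001,0,0,0,0],[0,0,0,0,0,0,0],[0,0,0,0,0,0,0]]]'|grep -E 'pos|force: \['
python3 -m pendant '[[[0,0,0.001,0,0,0,0],[0,0,0,0,0,0,0],[0,0,0,0,0,0,0],[0,0,0,0,0,0,0]]]'|grep -E 'pos|force: \['
```

```text
tcp_pos: [0.4987, -0.0098, 0.1991]
force: [-0.5, 0.1, -0.7]
tcp_pos: [0.4987, -0.0098, 0.1982]
force: [-0.4, -0.5, 1.8]
```

Contact is at TCP z≈0.1997, so the face is at 0.111 there, which agrees with the depth plane. Now the other points.

```bash
python3 -m pendant '[[[0,0,-0.025,0,0,0,0],[0.0475,0.0067,0,0,0,0,0],[0.0475,0.0067,0,0,0,0,0],[0,0,0,0,0,0,0],[0,0,0.015,0,0,0,0],[0,0,0.01,0,0,0,0],[0,0,0,0,0,0,0],[0,0,0,0,0,0,0]]]'|grep -E 'pos|force: \['
python3 -m pendant '[[[0,0,0.0015,0,0,0,0],[0,0,0,0,0,0,0],[0,0,0,0,0,0,0]]]'|grep -E 'pos|force: \['
python3 -m pendant '[[[0,0,0.001,0,0,0,0],[0,0,0,0,0,0,0],[0,0,0,0,0,0,0]]]'|grep -E 'pos|force: \['
```

```text
tcp_pos: [0.5726, 0.0049, 0.1974]
force: [-0.4, 0.1, -2.6]
tcp_pos: [0.5738, 0.0049, 0.1971]
force: [-0.5, 0.2, -2.0]
tcp_pos: [0.574, 0.0049, 0.1963]
force: [-0.1, 0.9, -1.6]
```

```bash
python3 -m pendant '[[[0,0,0.001,0,0,0,0],[0,0,0,0,0,0,0],[0,0,0,0,0,0,0]]]'|grep -E 'pos|force: \['
python3 -m pendant '[[[0,0,0.001,0,0,0,0],[0,0,0,0,0,0,0],[0,0,0,0,0,0,0],[0,0,0,0,0,0,0]]]'|grep -E 'pos|force: \['
```

```text
tcp_pos: [0.5741, 0.0049, 0.1955]
force: [0.3, 0.5, -0.0]
tcp_pos: [0.5741, 0.0049, 0.1947]
force: [0.7, -0.3, 1.6]
```

```bash
python3 -m pendant '[[[0,0,-0.025,0,0,0,0],[0.0075,-0.0483,0,0,0,0,0],[0.0075,-0.0483,0,0,0,0,0],[0,0,0,0,0,0,0],[0,0,0.015,0,0,0,0],[0,0,0.01,0,0,0,0],[0,0,0.001,0,0,0,0],[0,0,0,0,0,0,0],[0,0,0,0,0,0,0]]]'|grep -E 'pos|force: \['
python3 -m pendant '[[[0,0,0.001,0,0,0,0],[0,0,0,0,0,0,0],[0,0,0,0,0,0,0]]]'|grep -E 'pos|force: \['
python3 -m pendant '[[[0,0,0.001,0,0,0,0],[0,0,0,0,0,0,0],[0,0,0,0,0,0,0]]]'|grep -E 'pos|force: \['
```

```text
tcp_pos: [0.5601, 0.0811, 0.1935]
force: [0.3, -0.2, -1.6]
tcp_pos: [0.5601, 0.0817, 0.193]
force: [0.1, 0.2, -2.1]
tcp_pos: [0.5601, 0.0819, 0.1923]
force: [0.2, -0.4, -0.5]
```

All three touches agree with the depth plane, so the high side lies along (-0.57,-0.82). Now I press there at 60 mm out, in small steps.

```bash
python3 -m pendant '[[[0,0,-0.03,0,0,0,0],[-0.0387,0.0284,0,0,0,0,0],[-0.0387,0.0284,0,0,0,0,0],[-0.0387,0.0284,0,0,0,0,0],[0,0,0,0,0,0,0],[0,0,0.015,0,0,0,0],[0,0,0.006,0,0,0,0],[0,0,0.002,0,0,0,0],[0,0,0,0,0,0,0],[0,0,0,0,0,0,0]]]'|grep -E 'pos|force: \['
python3 -m pendant '[[[0,0,0.002,0,0,0,0],[0,0,0.001,0,0,0,0],[0,0,0,0,0,0,0],[0,0,0,0,0,0,0]]]'|grep -E 'pos|force: \['
python3 -m pendant '[[[0,0,0.001,0,0,0,0],[0,0,0.001,0,0,0,0],[0,0,0,0,0,0,0],[0,0,0,0,0,0,0]]]'|grep -E 'pos|force: \['
```

```text
tcp_pos: [0.4948, -0.0127, 0.1982]
force: [-1.3, -0.7, 1.2]
tcp_pos: [0.4949, -0.0129, 0.196]
force: [-1.2, -1.2, 6.2]
tcp_pos: [0.4949, -0.013, 0.1946]
force: [-1.5, -0.8, 7.7]
```

```bash
for i in 1; do python3 -m pendant '[[[0,0,0.001,0,0,0,0],[0,0,0.001,0,0,0,0],[0,0,0,0,0,0,0],[0,0,0,0,0,0,0]]]'|grep -E 'pos|force: \['; done
python3 - <<'E'
from h import *
from station import eyes
for i in range(1):
  w=cloud(eyes.snapshot("side"));p=w[240:330,290:400];P=p[(p[...,2]>.09)&(p[...,2]<.12)&(p[...,1]<.09)];print(plane(P))
  w=cloud(eyes.snapshot("top"));p=w[225:320,235:330];P=p[(p[...,2]>.09)&(p[...,2]<.12)];print(plane(P))
E
python3 -m pendant '[[[0,0,0.001,0,0,0,0],[0,0,0,0,0,0,0],[0,0,0,0,0,0,0]]]'|grep -E 'pos|force: \['
```

```text
tcp_pos: [0.4947, -0.0133, 0.193]
force: [-2.3, -1.6, 7.6]
(array([0.52812154, 0.03086726, 0.10830285]), array([-0.01686157, -0.01960864,  0.10830285]), np.float64(0.001094282008169904), 4595)
(array([0.56378904, 0.04735525, 0.1060862 ]), array([-0.0177073 , -0.02102072,  0.1060862 ]), np.float64(0.0024194504906930423), 1266)
tcp_pos: [0.4947, -0.0134, 0.1922]
force: [-2.7, -2.8, 7.4]
```

```bash
cat >> h.py <<'E'
def tilt():
  from station import eyes
  for n,(y0,y1,x0,x1) in dict(side=(240,330,290,400),top=(225,320,235,330)).items():
    cs=[]
    for i in range(3):
      p=cloud(eyes.snapshot(n))[y0:y1,x0:x1];P=p[(p[...,2]>.09)&(p[...,2]<.12)&(p[...,1]<.1)];m,c,s,k=plane(P);cs.append(c)
    print(n,np.mean(cs,0).round(4),m.round(4),k)
E
python3 -c "
from h import *;tilt()"
python3 -m pendant '[[[0,0,0.0006,0,0,0,0],[0,0,0,0,0,0,0],[0,0,0,0,0,0,0]]]'|grep -E 'pos|force: \['
python3 -c "
from h import *;tilt()"
```

```text
side [-0.0123 -0.0108  0.1082] [0.528  0.0309 0.1083] 4577
top [-0.0152 -0.0094  0.1063] [0.567  0.0414 0.1063] 1154
tcp_pos: [0.4946, -0.0135, 0.1917]
force: [-2.4, -2.5, 8.4]
side [-0.0084 -0.0039  0.1082] [0.5279 0.031  0.1082] 4552
top [-0.0101 -0.0033  0.1065] [0.567  0.0418 0.1065] 1163
```

```bash
python3 -m pendant '[[[0,0,0.0004,0,0,0,0],[0,0,0,0,0,0,0],[0,0,0,0,0,0,0]]]'|grep -E 'pos|force: \['
python3 -m pendant '[[[0,0,-0.015,0,0,0,0],[0,0,-0.02,0,0,0,0],[0,0,-0.03,0,0,0,0],[0,0,-0.03,0,0,0,0],[0,0,0,0,0,0,0],[0,0,0,0,0,0,0]]]'|grep -E 'pos|force: \['
python3 -c "
from h import *;tilt()"
```

```text
tcp_pos: [0.4946, -0.0135, 0.1914]
force: [-2.1, -1.8, 8.1]
tcp_pos: [0.4942, -0.0125, 0.266]
force: [0.1, -0.6, -3.3]
side [-0.0064 -0.0008  0.1082] [0.5278 0.0305 0.1082] 4601
top [-0.0197  0.0022  0.1065] [0.5778 0.0313 0.1066] 790
```

```bash
python3 -c "
from h import *;go(.4395,-.348,.25)"
```

```text
pos [ 0.4939 -0.0127  0.2654] F [ 0.73  0.02 -1.29] gap 0.276 t 16.3
units [-0.2012  0.3739  0.0192] rows>= 6.800766637955156 tilt [-2.2e-03  7.0e-04 -1.0e+00]
```

```bash
python3 -m pendant '[[[-0.0224,0.0415,0,0,0,0,0],[-0.0224,0.0415,0,0,0,0,0],[-0.0224,0.0415,0,0,0,0,0],[-0.0224,0.0415,0,0,0,0,0],[-0.0224,0.0415,0,0,0,0,0],[-0.0224,0.0415,0,0,0,0,0],[-0.0224,0.0415,0,0,0,0,0],[-0.0224,0.0415,0,0,0,0,0],[-0.0224,0.0415,0,0,0,0,0],[0,0,0,0,0,0,0],[0,0,0,0,0,0,0],[0,0,0,0,0,0,0]]]'|grep -E 'pos|force: \['
python3 - <<'E'
from h import *
from station import eyes
tilt()
s=eyes.snapshot("side");cv2.imwrite("pics/s4.png",cv2.resize(s["pixels"][20:200,360:490,::-1],None,fx=3.3,fy=3.3,interpolation=2))
p=cloud(s)[20:200,360:490]
for a,b in((.28,.30),(.25,.28),(.22,.235),(.205,.22),(.19,.205),(.18,.19),(.165,.18)):
    q=p[(p[...,2]>a)&(p[...,2]<b)&(abs(p[...,0]-.44)<.03)&(abs(p[...,1]+.347)<.03)]
    if len(q)>3: print(a,q.mean(0).round(4),q[:,0].min(),q[:,0].max(),q[:,1].max(),len(q))
E
```

```text
tcp_pos: [0.4394, -0.3467, 0.2658]
force: [0.8, -0.0, -2.1]
side [-0.0072 -0.0003  0.1082] [0.5278 0.0306 0.1082] 4591
top [-0.0082 -0.0004  0.107 ] [0.5285 0.0339 0.1071] 3730
0.28 [ 0.443  -0.337   0.2885] 0.4230933487723735 0.45922864266628743 -0.31708242215167093 161
0.25 [ 0.4401 -0.3338  0.2669] 0.4231207864615536 0.4557844321335592 -0.31860658497932903 237
0.22 [ 0.4365 -0.3401  0.2269] 0.42298994157499226 0.4440961706268634 -0.3313542611233744 32
0.205 [ 0.4375 -0.3428  0.2126] 0.4307123150143201 0.44437020806163763 -0.33720751226554235 57
0.19 [ 0.4382 -0.3437  0.1988] 0.43131820383531266 0.4444401363989445 -0.33888831905135786 30
0.18 [ 0.4382 -0.3446  0.1857] 0.434149826107571 0.4421086141680122 -0.3423948614463346 21
```

View pics/s4.png

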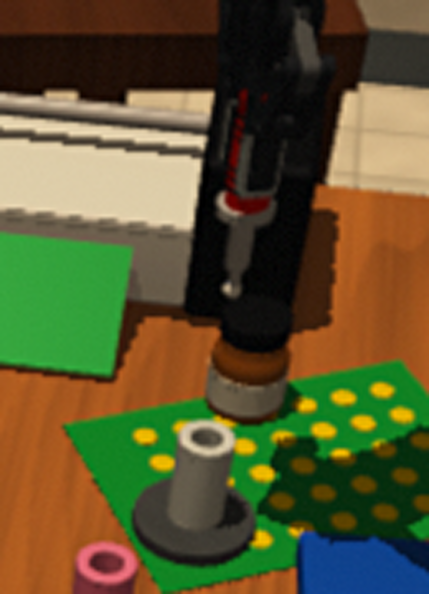

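The probe hangs upright over the stand (ball at crop (230,290), mouth at (207,437)). Both cameras put the residual tilt at about 0.0075 rad, high towards -x. That passes, but I'd like more margin, so I'll do one gentle press on the -x side.

```bash
python3 -m pendant '[[[0.0192,-0.044,0,0,0,0,0],[0.0192,-0.044,0,0,0,0,0],[0.0192,-0.044,0,0,0,0,0],[0.0192,-0.044,0,0,0,0,0],[0.0192,-0.044,0,0,0,0,0],[0.0192,-0.044,0,0,0,0,0],[0.0192,-0.044,0,0,0,0,0],[0.0192,-0.044,0,0,0,0,0],[0.0192,-0.044,0,0,0,0,0],[0.0192,-0.044,0,0,0,0,0],[0,0,0.03,0,0,0,0],[0,0,0.03,0,0,0,0],[0,0,0.018,0,0,0,0],[0,0,0,0,0,0,0],[0,0,0,0,0,0,0]]]'|grep -E 'pos|force: \['
python3 -m pendant '[[[0,0,0.003,0,0,0,0],[0,0,0.003,0,0,0,0],[0,0,0.002,0,0,0,0],[0,0,0,0,0,0,0],[0,0,0,0,0,0,0]]]'|grep -E 'pos|force: \['
python3 -m pendant '[[[0,0,0.002,0,0,0,0],[0,0,0.001,0,0,0,0],[0,0,0,0,0,0,0],[0,0,0,0,0,0,0]]]'|grep -E 'pos|force: \['
```

```text
tcp_pos: [0.4701, 0.035, 0.2044]
force: [-0.4, 0.8, -2.1]
tcp_pos: [0.4699, 0.0349, 0.1978]
force: [0.5, -0.4, -2.1]
tcp_pos: [0.4701, 0.0349, 0.1955]
force: [0.8, -0.9, 0.5]
```

```bash
python3 -m pendant '[[[0,0,0.002,0,0,0,0],[0,0,0.0015,0,0,0,0],[0,0,0,0,0,0,0],[0,0,0,0,0,0,0]]]'|grep -E 'pos|force: \['
python3 -m pendant '[[[0,0,0.001,0,0,0,0],[0,0,0,0,0,0,0],[0,0,0,0,0,0,0]]]'|grep -E 'pos|force: \['
python3 -c "
from h import *;tilt()"
```

```text
tcp_pos: [0.4702, 0.0349, 0.1929]
force: [-0.6, -0.6, 5.6]
tcp_pos: [0.4702, 0.0349, 0.1923]
force: [-1.8, -0.0, 6.5]
side [-0.0064 -0.0005  0.1082] [0.5306 0.0319 0.1082] 4369
top [-0.0129  0.0013  0.1068] [0.552  0.0297 0.1067] 2338
```

```bash
python3 -m pendant '[[[0,0,0.0008,0,0,0,0],[0,0,0,0,0,0,0],[0,0,0,0,0,0,0]]]'|grep -E 'pos|force: \['
python3 -c "
from h import *;tilt()"
python3 -m pendant '[[[0,0,0.0006,0,0,0,0],[0,0,0,0,0,0,0],[0,0,0,0,0,0,0]]]'|grep -E 'pos|force: \['
python3 -c "
from h import *;tilt()"
```

```text
tcp_pos: [0.4702, 0.0349, 0.1918]
force: [-1.8, -0.2, 7.3]
side [-0.0073 -0.0005  0.1082] [0.5308 0.0317 0.1082] 4352
top [-0.0117  0.0002  0.1068] [0.5521 0.0299 0.1068] 2339
tcp_pos: [0.4702, 0.0349, 0.1914]
force: [-1.5, -0.1, 8.6]
side [-0.0077 -0.      0.1082] [0.5307 0.0318 0.1081] 4349
top [-0.0108  0.0015  0.1069] [0.5522 0.0299 0.1069] 2336
```

```bash
python3 -m pendant '[[[0,0,0.0006,0,0,0,0],[0,0,0,0,0,0,0],[0,0,0,0,0,0,0]]]'|grep -E 'pos|force: \['
python3 -c "
from h import *;tilt()"
python3 -m pendant '[[[0,0,0.0005,0,0,0,0],[0,0,0,0,0,0,0],[0,0,0,0,0,0,0]]]'|grep -E 'pos|force: \['
python3 -c "
from h import *;tilt()"
```

```text
tcp_pos: [0.4702, 0.0349, 0.191]
force: [-0.4, 0.2, 8.2]
side [-6.400e-03  1.000e-04  1.082e-01] [0.5307 0.0319 0.1082] 4332
top [-0.0109  0.0011  0.1068] [0.5521 0.0299 0.1068] 2333
tcp_pos: [0.4702, 0.0349, 0.1907]
force: [-1.0, -0.3, 9.4]
side [-0.0048 -0.0023  0.1082] [0.5307 0.0318 0.1082] 4342
top [-0.0095  0.0006  0.1069] [0.5521 0.0297 0.107 ] 2331
```

```bash
python3 -m pendant '[[[0,0,0.0005,0,0,0,0],[0,0,0,0,0,0,0],[0,0,0,0,0,0,0]]]'|grep -E 'pos|force: \['
python3 -m pendant '[[[0,0,-0.015,0,0,0,0],[0,0,-0.02,0,0,0,0],[0,0,-0.03,0,0,0,0],[0,0,-0.03,0,0,0,0],[0,0,0,0,0,0,0],[0,0,0,0,0,0,0]]]'|grep -E 'pos|force: \['
python3 -c "
from h import *;tilt();go(.4395,-.348,.265)"
```

```text
tcp_pos: [0.4701, 0.0349, 0.1903]
force: [-1.6, -0.1, 8.7]
tcp_pos: [0.4694, 0.035, 0.2648]
force: [0.0, -0.1, -2.3]
side [ 0.0028 -0.0055  0.1082] [0.5277 0.0307 0.1082] 4595
top [-0.0033 -0.0055  0.1071] [0.5526 0.0294 0.1072] 2307
pos [0.4693 0.035  0.2643] F [ 0.26  0.19 -1.39] gap 0.272 t 24.85
units [-0.1915  0.4403 -0.001 ] rows>= 7.682640821795637 tilt [-2.3e-03  4.0e-04 -1.0e+00]
```

```bash
python3 -m pendant '[[[-0.0191,0.0441,0,0,0,0,0],[-0.0191,0.0441,0,0,0,0,0],[-0.0191,0.0441,0,0,0,0,0],[-0.0191,0.0441,0,0,0,0,0],[-0.0191,0.0441,0,0,0,0,0],[-0.0191,0.0441,0,0,0,0,0],[-0.0191,0.0441,0,0,0,0,0],[-0.0191,0.0441,0,0,0,0,0],[-0.0191,0.0441,0,0,0,0,0],[-0.0191,0.0441,0,0,0,0,0],[0,0,0,0,0,0,0],[0,0,0,0,0,0,0],[0,0,0,0,0,0,0]]]'|grep -E 'pos|force: \['
python3 -c "
from h import *;tilt();go(.44,-.348,.18)"
```

```text
tcp_pos: [0.4403, -0.3472, 0.2646]
force: [0.3, -0.0, -2.5]
side [ 0.0029 -0.0055  0.1082] [0.5278 0.0306 0.1082] 4616
top [ 0.0012 -0.0056  0.1071] [0.5285 0.0337 0.1071] 3714
pos [ 0.4409 -0.3477  0.2655] F [ 0.42  0.45 -2.11] gap 0.275 t 26.45
units [-0.0012  0.      0.1068] rows>= 1.7095980832242887 tilt [ 1.e-04 -1.e-04 -1.e+00]
```

Tilt is now about 0.006 rad on both cameras. That is good enough, so I'm inserting the probe.

```bash
python3 -m pendant '[[[-0.0008,0,0.03,0,0,0,0],[0,0,0.03,0,0,0,0],[0,0,0.03,0,0,0,0],[0,0,0.02,0,0,0,0],[0,0,0.01,0,0,0,0],[0,0,0,0,0,0,0],[0,0,0,0,0,0,0]]]'|grep -E 'pos|force: \['
python3 - <<'E'
from h import *
from station import eyes
s=eyes.snapshot("side");cv2.imwrite("pics/s5.png",cv2.resize(s["pixels"][60:200,360:490,::-1],None,fx=4,fy=4,interpolation=2))
E
```

```text
tcp_pos: [0.4406, -0.349, 0.17]
force: [0.0, -0.4, -2.1]
```

View pics/s5.png

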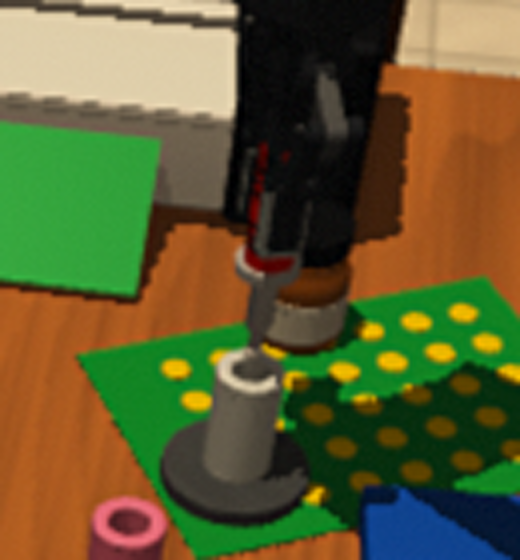

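Run:
```python
from h import *
from station import eyes
s=eyes.snapshot("side");K=s["intrinsics"];r=R.from_quat(s["attitude"])
def pj(p):
    c=r.inv().apply(np.array(p)-s["eye"]);return ((K@(c/c[2]))[:2]-[360,60])*4
print("rim",pj((.4388,-.348,.075)),"ball",pj((.4394,-.349,.086)),"flange",pj((.4394,-.349,.136)))
w=cloud(s)[60:200,360:490]
for x,y in((257,348),(258,340),(260,320),(262,300),(265,265),(255,375),(247,352),(247,388)): print(x,y,w[y//4,x//4].round(4))
for a,b in((.125,.145),(.105,.122),(.095,.105),(.079,.09)):
    q=w[(w[...,2]>a)&(w[...,2]<b)&(abs(w[...,0]-.44)<.03)&(abs(w[...,1]+.35)<.025)];print(a,len(q),q.mean(0).round(4),q.min(0).round(4),q.max(0).round(4))
```

```text
rim [248.90482662 368.09333672] ball [250.70349385 349.61697976] flange [263.98649237 268.35394712]
257 348 [ 0.4369 -0.346   0.0897]
258 340 [ 0.4376 -0.3464  0.0943]
260 320 [ 0.4373 -0.3442  0.1085]
262 300 [nan nan nan]
265 265 [ 0.4399 -0.3375  0.1466]
255 375 [ 0.4367 -0.3607  0.063 ]
247 352 [ 0.4424 -0.3624  0.0738]
247 388 [ 0.4398 -0.3307  0.0754]
0.125 91 [ 0.4385 -0.3407  0.1394] [ 0.4229 -0.3561  0.1254] [ 0.4541 -0.3316  0.1449]
0.105 45 [ 0.4383 -0.345   0.1139] [ 0.4317 -0.3515  0.1058] [ 0.4453 -0.3409  0.1218]
0.095 12 [ 0.438  -0.3455  0.1016] [ 0.4346 -0.3495  0.0972] [ 0.4428 -0.3424  0.1047]
0.079 13 [ 0.438  -0.3457  0.087 ] [ 0.4347 -0.3501  0.0792] [ 0.4432 -0.3328  0.0897]
```

```bash
python3 -m pendant '[[[0.0022,-0.0006,0,0,0,0,0],[0,0,0.015,0,0,0,0],[0,0,0.015,0,0,0,0],[0,0,0,0,0,0,0],[0,0,0,0,0,0,0]]]'|grep -E 'pos|force: \['
python3 -m pendant '[[[0,0,0.01,0,0,0,0],[0,0,0.01,0,0,0,0],[0,0,0,0,0,0,0],[0,0,0,0,0,0,0]]]'|grep -E 'pos|force: \['
```

```text
tcp_pos: [0.4412, -0.3472, 0.1444]
force: [-0.6, 0.7, -2.4]
tcp_pos: [0.4414, -0.3475, 0.1289]
force: [-0.1, 0.5, -2.8]
```

```bash
python3 -m pendant '[[[0,0,0.01,0,0,0,0],[0,0,0.01,0,0,0,0],[0,0,0.0035,0,0,0,0],[0,0,0,0,0,0,0],[0,0,0,0,0,0,0]]]'|grep -E 'pos|force: \['
python3 -m pendant '[[[0,0,0.001,0,0,0,0],[0,0,0.001,0,0,0,0],[0,0,0,0,0,0,0],[0,0,0,0,0,0,0]]]'|grep -E 'pos|force: \['
```

```text
tcp_pos: [0.4416, -0.3476, 0.1104]
force: [-0.3, 0.0, -3.1]
tcp_pos: [0.4416, -0.3477, 0.109]
force: [0.1, 0.4, -1.9]
```

```bash
python3 -m pendant '[[[0,0,0.001,0,0,0,0],[0,0,0,0,0,0,0],[0,0,0,0,0,0,1],[0,0,0,0,0,0,1],[0,0,0,0,0,0,1],[0,0,0,0,0,0,1],[0,0,0,0,0,0,1],[0,0,0,0,0,0,1],[0,0,0,0,0,0,1],[0,0,0,0,0,0,1],[0,0,-0.01,0,0,0,1],[0,0,-0.03,0,0,0,1],[0,0,-0.05,0,0,0,1],[0,0,-0.05,0,0,0,1],[0,0,-0.05,0,0,0,1],[0,0,0,0,0,0,1],[0,0,0,0,0,0,1],[0,0,0,0,0,0,1],[0,0,0,0,0,0,1],[0,0,0,0,0,0,1]]]'
python3 - <<'E'
from h import *
from station import eyes
tilt()
s=eyes.snapshot("side");cv2.imwrite("pics/s6.png",cv2.resize(s["pixels"][60:200,360:490,::-1],None,fx=4,fy=4,interpolation=2))
for n,(y0,y1,x0,x1) in dict(side=(100,170,405,445),top=(290,345,440,490)).items():
    s=eyes.snapshot(n);q=cloud(s)[y0:y1,x0:x1];m=red(s["pixels"][y0:y1,x0:x1]);q=q[m];q=q[(q[:,2]>.08)&(q[:,2]<.2)];t=q[q[:,2]>.135];print(n,len(t),t.mean(0),t[:,2].max(),np.median(t[:,2]))
E
```

```text
t: 31.05
tcp_pos: [0.4411, -0.3471, 0.2587]
tool_rot: [0.986, 0.166, -0.001, -0.001]
force: [0.1, -0.8, -0.7]
finger_gap: 1.001
gripper_force: 0.0
side [ 0.0029 -0.0052  0.1082] [0.5275 0.0305 0.1082] 4615
top [ 0.0013 -0.0049  0.1071] [0.5286 0.0339 0.1071] 3697
side 101 [ 0.44007019 -0.34579056  0.14282173] 0.1457405420794068 0.14322312500453993
top 74 [ 0.44343797 -0.34569798  0.14240555] 0.1492107994441696 0.14259996215592896
```

View pics/s6.png

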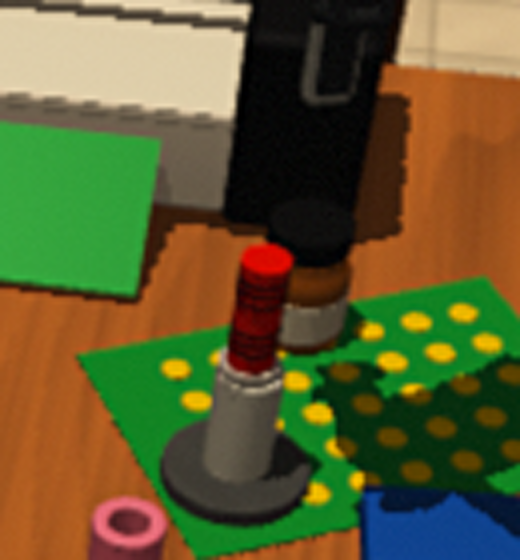

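The probe stands upright and fully home (handle top at crop (267,258), height 0.143, flange on the rim). The gripper is clear and the platen is level to about 0.006 rad. Handing in.

```bash
python3 -c "
from station import job;print(job.sign_off())"
```

```text
the job is handed in; nothing more can be done
None
```

The job is handed in, with no verdict shown: both cameras put the platen's remaining tilt at about 0.006 rad (limit 0.012, under 1 mm edge to edge), and the probe is back upright and fully home in its stand, with the gripper clear.

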